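Lower the ratchet pipe rest

ROBOT

A 6-joint arm with a two-finger parallel gripper is mounted at the origin on the work surface. World frame = base frame: x ahead of the robot, y to its left, z up, the work surface at z = 0. Lengths are in m, angles in rad, forces in N, time in s.
With the tool pointing down it reaches from about 0.3 to 0.775 m from the base axis. Payload 14.6 kg.
Tool frame: the origin (TCP) lies on the front face of the gripper's body, between the roots of the fingers; the fingertips stand 97 mm ahead of it and the grasp point (between the pads) lies 78 mm ahead of it; z points along the fingers, y is the direction in which the jaws open and shut (so a half turn about z gives the same grasp; the last joint's range is limited). The gripper opens to 94 mm and grips with 3 to 60 N. Pads are 16 mm wide; open, the fingers measure 119 mm over their backs; the gripper's body (75 mm by 177 mm) begins 78 mm behind the grasp point.
Start: joints at [-1.24, 0.3, 1.521, -0, 1.321, -0.067], TCP at [0.213, -0.507, 0.303] pointing down, gripper open.
Joint ranges: [-3.03, 3.03], [-0.79, 2.21], [0.23, 2.52], [-1.04, 4.18], [0, 3.07], [-2.55, 2.55]. Speed limits (rad/s): [2.22, 2.22, 2.57, 3.14, 3.14, 3.14].

INTERFACE

Orientations are given as [roll, pitch, yaw] about the fixed x, y, z axes, in that order (R = Rz(yaw) Ry(pitch) Rx(roll)).
In Python, from station import ctrl gives the robot as it stands. The module is installed in compiled form; this text tells all that it offers.
- The arm moves only by the shell command python3 -m pendant 'ROWS' [FORCE]. ROWS is JSON, a list of rows, each an object of numbers: "rx", "ry", "rz": the turn, a rotation vector about the tool's x, y, z each as a share of 4 degrees, from -1 to 1; "tx", "ty", "tz": the shift along the tool's x, y, z each as a share of 0.04 m, from -1 to 1; "grip": the gripper command: -1 is fully open, 1 is shut, values between are in proportion. A call has 1 to 8 rows; each row shifts and turns the pose as measured when the row begins, along the tool's axes as they then stand; what a row does not reach is not made up. A row lasts 1/12 s, in which the tool goes at most 41.7 mm and 7.16 degrees, less where a joint would pass 70% of its speed; a pose out of reach is approached as far as the arm can. A call with a number of a shift or a turn outside -1 to 1 is refused whole. A call with a gripper value outside its range is refused whole. The fingers move at their own pace and stop on an object; FORCE is the grip in N (left out, the last holds). Time passes only in rows, so rows that do not move let the fingers close. It gives the time, the measured TCP pose, the force and the opening at its end, in the units of the state.
- ctrl.get_obs(): the state, without advancing time (a new reading comes with each control period).
- ctrl.camera(name): name is "scene" or "top" or "wrist"; returns a dict with "pixels" (384x512x3 uint8, blue, green, red), "fx", "fy", "cx", "cy" (pixels), "k1" (the pictures are not rectified: a ray, as slopes to the right and down, at radius r is drawn at 1 + k1 r^2 times it, then the intrinsics apply), "world_from_camera" (4x4, takes a point from camera to world coordinates). Camera axes: x right, y up, looking along -z (the intrinsics and any distortion apply to the point x, -y, -z); pixel columns grow to the right and rows downward; lengths in m; the calibration is good to about 2 mm. A picture is of the moment at which its call begins. There is no depth.
- ctrl.hand_in(): hands the job in, once; it reports no verdict.
The state is a dict: "time_s": time; "qpos": joint angles; "joint_vel": joint speeds; "tau": joint torques, N m; "ee_pos": TCP position; "eef_rot": TCP orientation; "force": force on the tool from outside, world axes, zero at the start; "moment": the same for the moment, N m; "grip_width": finger opening in m.
Only numpy, scipy, OpenCV 4.12 (cv2) and the standard library are available. Lean on these libraries where they do the work, as an engineer would, in place of code of your own. Each camera call takes 0.05 s, during which the arm holds its last target.

TASK

The steel arm of the ratchet pipe rest on the bench is propped up. Press the pawl's tail pad down until the pawl is swung clear of the teeth, then push the arm down past the teeth as far as it goes, and last press the pawl's nose pad down until the nose is fully home in the teeth again. Only press and push: do not raise the arm, and leave the jar, the copper coupling and the wrench where they are.

Things in the scene. Friction and masses are not known exactly. Their poses are not given: they have to be found in the camera images.
- stand: Fixed blue cast stand of the pipe rest: base plate 210 x 100 x 12 mm, two pairs of upright cheeks. Origin on the bench surface below the arm's hinge; x level, along the device to where the arm reaches out; y level, parallel to both hinges; z up. The mechanism is centred on y = 0. Cheeks reach y = +-26 mm and z = 116 mm at the arm's hinge, 146 mm at the pawl's hinge (x -86 to -58 mm).
- rest_hinge (a point): Centre of the arm's hinge axis, on the stand: stand x = 0, z = 100 mm. A toothed steel wheel of 55 mm radius turns with the arm about it. The arm is a flat bar 30 mm wide, 10 mm thick, its centre line through this axis, 165 mm long, with an upward V cradle about 20 mm high at its end, 150 to 190 mm out.
- rest_arm (a joint): Arm hinge, rad, grows as the arm goes down. Arm angle above level = 0.50 - value. Starts -0.10 to 0; bottom stop 0.87 (0.37 rad below level). Stiff: stays where left; 2 to 8 N at 120 mm out pushes it down. With the pawl in, the teeth stop it going down (up to 0.11 rad play). Two teeth pass the pawl on the way. Below -0.20 counts as raised.
- rest_push (a point): Middle of the arm's upper face, 120 mm along the bar from the hinge axis and 5 mm above the bar's centre line; moves with the arm. The flat top is free from 60 to 145 mm from the hinge.
- pawl_hinge (a point): Centre of the pawl's hinge axis, on the stand: stand x = -72 mm, z = 133 mm. The pawl is a dark steel rocker with a flat pad on each end: the tail pad away from the arm, the nose pad over the toothed wheel, with the nose under it.
- pawl (a joint): Pawl hinge, rad: 0 = nose fully home between the teeth (a stop); grows as the tail pad goes down and the nose rises; clear of all teeth above 0.2; other stop 0.36. Starts 0 to 0.03. Stiff: it stays where it is left; about 1 to 3 N on either pad moves it.
- tail_pad (a point): Centre of the upper face of the pawl's tail pad, a flat plate 42 mm along x, 34 mm wide, 8 mm thick. From the pawl's hinge axis (stand axes) it is at x = -56, z = +16 mm at pawl joint 0, and it turns with the pawl. Pressing it down lifts the nose.
- nose_pad (a point): Centre of the upper face of the pawl's nose pad, a plate 40 mm along x, 28 mm wide, 8 mm thick, sloping 0.25 rad down towards +x. From the pawl's hinge axis (stand axes) it is at x = +83, z = +34 mm at pawl joint 0, and turns with the pawl. Pressing it down puts the nose between the teeth; at the arm's bottom stop the nose faces a gap.
- flux_jar: Loose jar, 54 mm diameter, 65 mm high, standing beside the rest; origin under its centre. Not to be moved.
- coupling: Loose short copper tube, 32 mm diameter, 45 mm high, standing beside the rest; origin under its centre. Not to be moved.
- wrench: Loose steel wrench 150 mm long, lying on the bench beside the rest; origin under its middle, x along it. Not to be moved.

How it is judged:
On the way, in this order (a step that is already met when the one before it is completed fails the run):
1. the pawl is swung clear of the teeth while the arm is still up (value of joint pawl above 0.24 rad and value of joint rest_arm below 0.12 rad), for 0.2 s.
2. the arm is at its bottom stop with the pawl still clear (value of joint rest_arm above 0.82 rad and value of joint pawl above 0.18 rad), for 0.2 s.
3. the pawl's nose is home in the teeth again (value of joint pawl below 0.06 rad), for 0.2 s.
At the end, for the whole second after the job is handed in: The arm rests at its bottom stop (joint above 0.81 of 0.87 rad), the pawl's nose is home between the teeth (joint below 0.07 rad), both at rest; jar, coupling and wrench not shifted by more than 15 mm or lifted (value of joint rest_arm above 0.81 rad and value of joint pawl below 0.07 rad and velocity of joint rest_arm between -0.05 and 0.05 rad/s and velocity of joint pawl between -0.05 and 0.05 rad/s); the robot touches nothing.
It fails at once if the arm is raised instead of pushed down (value of joint rest_arm below -0.2 rad).
It fails at once if the jar is moved or lifted (distance of flux_jar from where it was at the start of the episode above 0.015 m).
It fails at once if the copper coupling is moved or lifted (distance of coupling from where it was at the start of the episode above 0.015 m).
It fails at once if the wrench is moved or lifted (distance of wrench from where it was at the start of the episode above 0.015 m).
It also fails if it takes over 58 s, if anything falls off the work surface, if the arm or the gripper's body presses on something with over 40 N, if the wrist force passes 120 N, or if a joint passes its speed limit or range.

## Working session

There is one attempt and no reset: what is moved stays moved. The work goes in short steps, Python scripts to look and compute and a shell command to move; the robot and the scene stay as the last step left them, time stands still between calls to the robot, and variables do not carry over. Pictures are saved under pics/ and viewed, and the job is handed in when it is done.

```bash
mkdir -p pics; python3 - <<'E'
from station import ctrl
import cv2,json
o=ctrl.get_obs(); print(o)
for n in("scene","top","wrist"):
    c=ctrl.camera(n); cv2.imwrite(f"pics/{n}0.png",c["pixels"]); print(n,c["fx"],c["fy"],c["cx"],c["cy"],c["k1"],c["world_from_camera"].tolist() if hasattr(c["world_from_camera"],'tolist') else c["world_from_camera"])
E
```

```text
{'time_s': 0.0, 'qpos': array([-1.23958580e+00,  3.00455067e-01,  1.52161348e+00, -1.46949938e-06,
        1.32068205e+00, -6.65940732e-02]), 'joint_vel': array([ 1.59095255e-03, -4.26281131e-04,  4.00349305e-06,  1.10312999e-03,
        5.10059975e-04,  2.25941611e-04]), 'tau': array([-6.75796782e-04, -5.31808412e+01, -3.52740920e+01,  7.08032283e-02,
        2.43821600e-02, -1.43544225e-04]), 'ee_pos': array([ 0.21301554, -0.50690143,  0.30208135]), 'eef_rot': array([-3.14043718e+00, -7.56353131e-05,  3.97804918e-01]), 'force': array([0.52971706, 0.19827159, 0.28986259]), 'moment': array([-0.04553141, -0.03181706,  0.04968834]), 'grip_width': 0.09402571734591551}
scene 430.48894476418803 430.48894476418803 257.6785377456516 190.66600208061064 -0.05176180858972172 [[-0.8493293928499862, -0.3443006003967843, 0.4001208305093442, 0.8301624682006029], [0.5274016955574722, -0.5218032344397122, 0.6704989456004817, 0.4658211516481944], [-0.022068846009177006, 0.7804988668119053, 0.6247675447245598, 0.5524660558613002], [0.0, 0.0, 0.0, 1.0]]
top 469.4655253902636 469.4655253902636 252.30295812263824 193.93998416230548 -0.0472490387242167 [[-0.0003973439068830055, 0.9908302290013787, -0.13511217345189624, 0.42709409309837715], [-0.9999891135814661, 0.0002344642268126741, 0.004660230153136966, 0.02572903612322315], [0.004649175881113177, 0.13511255427828298, 0.9908193492458778, 0.9834173854580256], [0.0, 0.0, 0.0, 1.0]]
wrist 333.726157856694 333.726157856694 253.8385787738901 193.33343404482864 0.021138111797102864 [[0.38741205873200124, 0.8971098979687812, 0.21238109076721626, 0.27349384780708125], [-0.9219051850553603, 0.37740374606126825, 0.08750566968465863, -0.48153727482573105], [-0.0016512168456317, -0.2296959804292662, 0.9732610287366714, 0.3840911676939813], [0.0, 0.0, 0.0, 1.0]]
```

View pics/top0.png

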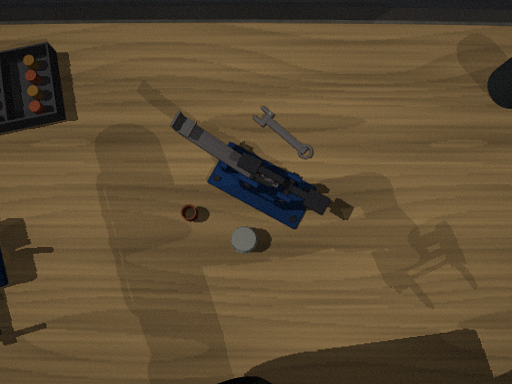

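View pics/scene0.png

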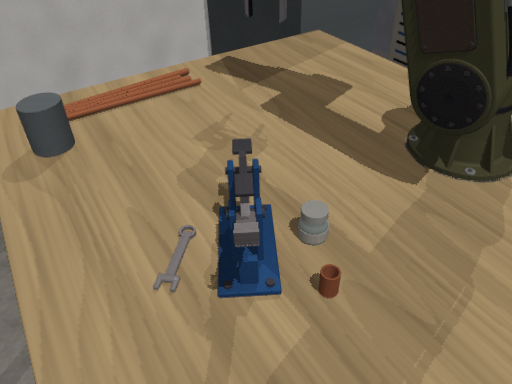

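The top view shows the device from the tail pad (about 318,203) to the cradle (about 184,123). The jar is at (244,239), the coupling at (190,213) and the wrench around (284,133). I'll enlarge the crops next.

```bash
python3 - <<'E'
import cv2,numpy as np
a=cv2.imread("pics/top0.png")[95:245,160:365]
a=cv2.convertScaleAbs(cv2.resize(a,(800,585),interpolation=cv2.INTER_CUBIC),alpha=1.8,beta=20); cv2.imwrite("pics/top0c.png",a)
a=cv2.imread("pics/scene0.png")[125:305,145:355]
a=cv2.convertScaleAbs(cv2.resize(a,None,fx=3.3,fy=3.3,interpolation=cv2.INTER_CUBIC),alpha=1.3,beta=20); cv2.imwrite("pics/scene0c.png",a)
E
```

```text
(no output)
```

View pics/top0c.png

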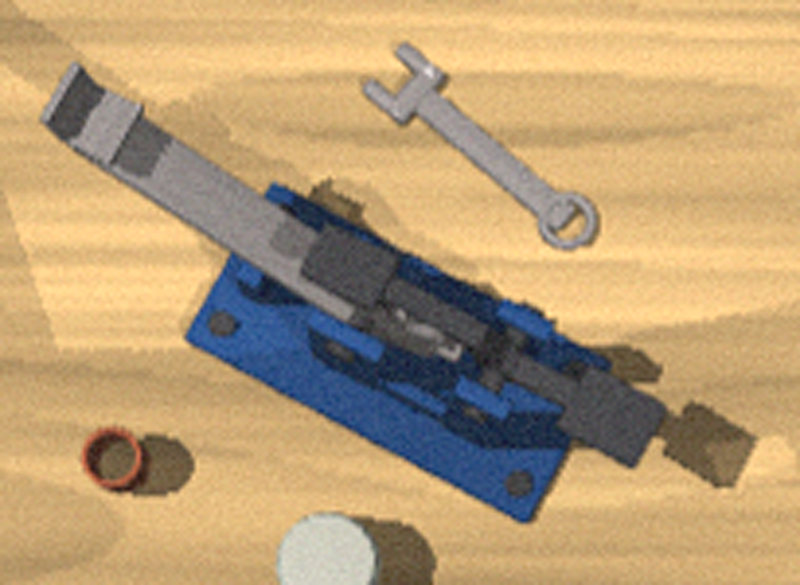

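View pics/scene0c.png

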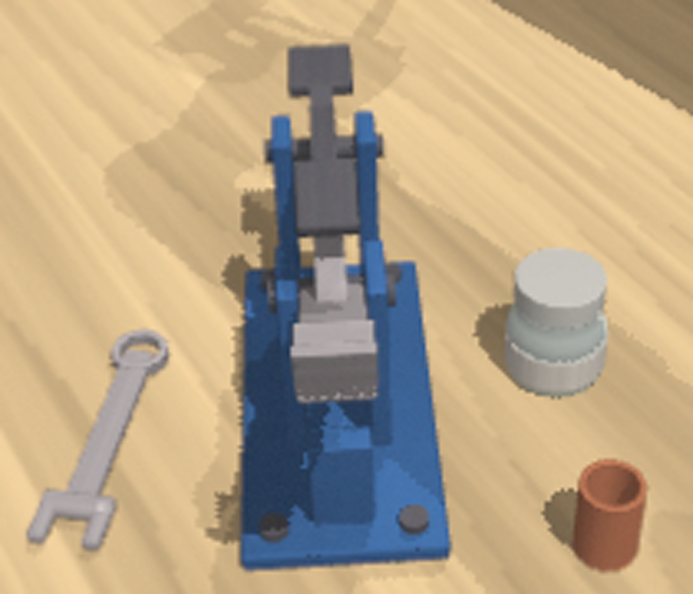

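```bash
cat > h.py <<'E'
import numpy as np
from scipy.optimize import least_squares
CAM={"scene":(430.489,257.679,190.666,-0.05176,[[-0.8493293928499862,-0.3443006003967843,0.4001208305093442,0.8301624682006029],[0.5274016955574722,-0.5218032344397122,0.6704989456004817,0.4658211516481944],[-0.022068846009177006,0.7804988668119053,0.6247675447245598,0.5524660558613002]]),
"top":(469.4655,252.303,193.94,-0.04725,[[-0.0003973439068830055,0.9908302290013787,-0.13511217345189624,0.42709409309837715],[-0.9999891135814661,0.0002344642268126741,0.004660230153136966,0.02572903612322315],[0.004649175881113177,0.13511255427828298,0.9908193492458778,0.9834173854580256]])}
def proj(n,P):
    f,cx,cy,k,T=CAM[n];T=np.array(T);p=T[:,:3].T@(np.asarray(P)-T[:,3])
    u,v=p[0]/-p[2],-p[1]/-p[2];s=1+k*(u*u+v*v)
    return np.array([cx+f*u*s,cy+f*v*s])
def w(pose,p):
    x,y,t=pose;c,s=np.cos(t),np.sin(t)
    return np.array([x+c*p[0]-s*p[1],y+s*p[0]+c*p[1],p[2]])
def rotp(dx,dz,q): # pawl q>0: tail (-x) down, nose up
    c,s=np.cos(q),np.sin(q); return np.array([-.072+c*dx-s*dz,.133+s*dx+c*dz])
E
cat > fit.py <<'E'
from h import *
T=lambda u,v:(160+(u+.5)/3.902-.5,95+(v+.5)/3.9-.5)
S=lambda u,v:(145+(u+.5)/3.3-.5,125+(v+.5)/3.3-.5)
obs=[("top",T(187,338),'pl',1,1),("top",T(528,521),'pl',-1,1),("top",T(272,184),'pl',1,-1),
("scene",S(449,547),'pl',1,1),("scene",S(243,556),'pl',1,-1),("scene",S(415,263),'pl',-1,1),("scene",S(247,265),'pl',-1,-1),
("top",T(595,370),'t',1,-1),("top",T(562,425),'t',1,1),("top",T(668,408),'t',-1,-1),("top",T(636,467),'t',-1,1),
("top",T(328,226),'n',1,-1),("top",T(300,268),'n',1,1),("top",T(403,262),'n',-1,-1),("top",T(372,308),'n',-1,1),
("scene",S(288,47),'t',-1,-1),("scene",S(351,45),'t',-1,1)]
def pt(k,a,b,po,xc,q):
    if k=='pl': return w(po,[xc+a*.105,b*.05,.012])
    if k=='t': x,z=rotp(-.056+a*.021,.016,q); return w(po,[x,b*.017,z])
    x,z=rotp(.083+a*.02*np.cos(.25),.034-a*.02*np.sin(.25),q); return w(po,[x,b*.014,z])
def r(p): return np.concatenate([proj(n,pt(k,a,b,p[:3],p[3],p[4]))-uv for n,uv,k,a,b in obs])
s=least_squares(r,[.45,.05,1.,-.03,0.01],loss='soft_l1')
print(s.x); print(r(s.x).reshape(-1,2).round(1).tolist())
E
python3 fit.py
```

```text
[ 0.5881737   0.01839092  1.06940462 -0.02026018  0.03472712]
[[-0.9, 0.6], [0.2, 1.9], [0.6, -0.7], [0.0, -0.2], [-1.7, 0.7], [-0.0, -1.1], [-0.8, 1.0], [-1.1, -1.2], [-1.4, 1.1], [0.7, 0.2], [0.2, 1.6], [-0.1, -0.9], [-0.5, 1.9], [0.1, -0.7], [0.4, 1.2], [-0.4, 0.1], [-0.4, -0.2]]
```

```bash
cat > go.py <<'E'
# usage: go.py stand_x stand_y tipz  -> remaining tool-frame shift & turn in row units
import sys
from h import *
from station import ctrl
from scipy.spatial.transform import Rotation as R
pose=(.5882,.0184,1.0694)
sx,sy,tz=map(float,sys.argv[1:4])
o=ctrl.get_obs(); Rt=R.from_euler('xyz',o['eef_rot'])
goal=w(pose,[sx,sy,tz+.097])
d=Rt.inv().apply(goal-o['ee_pos'])
Rg=R.from_euler('xyz',[np.pi,0,pose[2]])
rv=(Rt.inv()*Rg).as_rotvec()
print('t',o['time_s'],'shift rows',(d/.04).round(2),'turn rows',np.degrees(rv/np.radians(1)*np.radians(1)/4).round(2))
c,s=np.cos(pose[2]),np.sin(pose[2]);e=o['ee_pos']-[pose[0],pose[1],.097]
print('tip in stand',(c*e[0]+s*e[1]).round(4),(-s*e[0]+c*e[1]).round(4),e[2].round(4),'F',o['force'].round(1),'grip',o['grip_width'])
E
python3 -m pendant '[{"rz":-1,"grip":1},{"rz":-1,"grip":1},{"rz":-1,"grip":1},{"rz":-1,"grip":1},{"rz":-1,"grip":1},{"rz":-1,"grip":1},{"rz":-1,"grip":1},{"rz":-1,"grip":1}]' 20; python3 go.py -.131 0 .19
```

```text
t 0.15 shift rows [11.17 -6.44  0.39] turn rows [-0.01 -0.   -9.62]
tip in stand -0.641 0.0765 0.2052 F [-0.2  0.6  0.5] grip 0.09403242791291415$[0]: bad value
```

```bash
python3 -m pendant '[{"rx":0,"ry":0,"rz":-1,"tx":0,"ty":0,"tz":0,"grip":1}]' 20;echo; python3 go.py -.131 0 .19
```

```text
time_s: 0.23
ee_pos: [0.213, -0.5069, 0.302]
eef_rot: [-3.14, -0.0, 0.467]
force: [0.3, -0.1, -0.2]
grip_width: 0.0901

t 0.2333 shift rows [11.59 -5.65  0.38] turn rows [-0.02 -0.01 -8.64]
tip in stand -0.641 0.0765 0.205 F [ 0.3 -0.1 -0.2] grip 0.0901148190895402
```

All seven keys are needed in each row.

```bash
python3 -m pendant '[{"rx":0,"ry":0,"rz":-1,"tx":0,"ty":0,"tz":0,"grip":1},{"rx":0,"ry":0,"rz":-1,"tx":0,"ty":0,"tz":0,"grip":1},{"rx":0,"ry":0,"rz":-1,"tx":0,"ty":0,"tz":0,"grip":1},{"rx":0,"ry":0,"rz":-1,"tx":0,"ty":0,"tz":0,"grip":1},{"rx":0,"ry":0,"rz":-1,"tx":0,"ty":0,"tz":0,"grip":1},{"rx":0,"ry":0,"rz":-1,"tx":0,"ty":0,"tz":0,"grip":1},{"rx":0,"ry":0,"rz":-1,"tx":0,"ty":0,"tz":0,"grip":1},{"rx":0,"ry":0,"rz":-1,"tx":0,"ty":0,"tz":0,"grip":1}]' 20;echo; python3 go.py -.131 0 .19
```

```text
time_s: 0.9
ee_pos: [0.2128, -0.5064, 0.2999]
eef_rot: [-3.137, -0.004, 1.053]
force: [-0.1, 0.2, 0.2]
grip_width: 0.0377

t 0.9 shift rows [12.77  1.72  0.36] turn rows [-0.06 -0.05 -0.23]
tip in stand -0.6406 0.0769 0.2029 F [-0.1  0.2  0.2] grip 0.03772007638615612
```

```bash
python3 -m pendant '[{"rx":0,"ry":0,"rz":-0.2,"tx":0.9,"ty":0.12,"tz":0,"grip":1},{"rx":0,"ry":0,"rz":0,"tx":0.9,"ty":0.12,"tz":0,"grip":1},{"rx":0,"ry":0,"rz":0,"tx":0.9,"ty":0.12,"tz":0,"grip":1},{"rx":0,"ry":0,"rz":0,"tx":0.9,"ty":0.12,"tz":0,"grip":1},{"rx":0,"ry":0,"rz":0,"tx":0.9,"ty":0.12,"tz":0,"grip":1},{"rx":0,"ry":0,"rz":0,"tx":0.9,"ty":0.12,"tz":0,"grip":1},{"rx":0,"ry":0,"rz":0,"tx":0.9,"ty":0.12,"tz":0,"grip":1},{"rx":0,"ry":0,"rz":0,"tx":0.9,"ty":0.12,"tz":0,"grip":1}]' 20;echo; python3 go.py -.131 0 .19
```

```text
time_s: 1.57
ee_pos: [0.3871, -0.2662, 0.2985]
eef_rot: [-3.134, -0.005, 1.064]
force: [0.2, -1.2, 0.0]
grip_width: 0.0006

t 1.5667 shift rows [5.38 0.96 0.31] turn rows [-0.11 -0.07 -0.08]
tip in stand -0.3462 0.0396 0.2015 F [ 0.2 -1.2  0. ] grip 0.0006086842570371603
```

```bash
python3 -m pendant '[{"rx":-0.1,"ry":-0.1,"rz":-0.1,"tx":0.9,"ty":0.16,"tz":0,"grip":1},{"rx":0,"ry":0,"rz":0,"tx":0.9,"ty":0.16,"tz":0,"grip":1},{"rx":0,"ry":0,"rz":0,"tx":0.9,"ty":0.16,"tz":0,"grip":1},{"rx":0,"ry":0,"rz":0,"tx":0.9,"ty":0.16,"tz":0,"grip":1},{"rx":0,"ry":0,"rz":0,"tx":0.9,"ty":0.16,"tz":0,"grip":1},{"rx":0,"ry":0,"rz":0,"tx":0.6,"ty":0.16,"tz":0,"grip":1},{"rx":0,"ry":0,"rz":0,"tx":0,"ty":0,"tz":0,"grip":1}]' 20;echo; python3 go.py -.131 0 .19
python3 - <<'E'
from station import ctrl
import cv2
for n in("scene","top"):
    c=ctrl.camera(n)["pixels"]
    a=c[95:245,160:365] if n=="top" else c[85:265,145:355]
    cv2.imwrite(f"pics/{n}1.png",cv2.convertScaleAbs(cv2.resize(a,None,fx=3.3,fy=3.3,interpolation=cv2.INTER_CUBIC),alpha=1.4,beta=20))
E
```

```text
time_s: 2.15
ee_pos: [0.5255, -0.0908, 0.2977]
eef_rot: [-3.141, 0.002, 1.076]
force: [-0.4, 0.7, -0.2]
grip_width: 0.0004

t 2.15 shift rows [-0.13  0.06  0.27] turn rows [-0.01  0.02  0.09]
tip in stand -0.1259 0.0025 0.2007 F [-0.4  0.7 -0.2] grip 0.00039256782165156376
```

View pics/scene1.png

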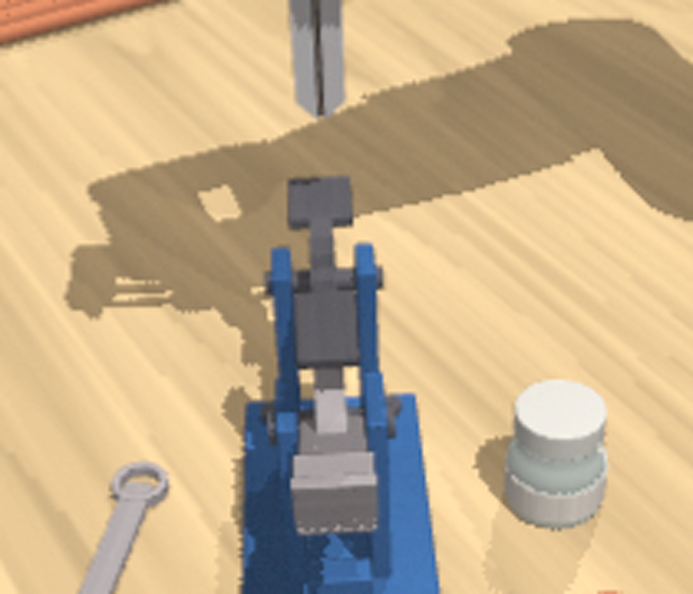

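View pics/top1.png

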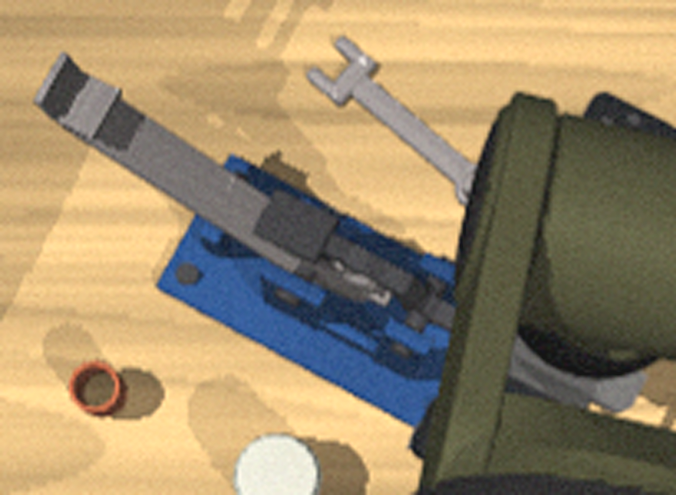

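The closed fingertips (scene crop about 320,110) line up with the tail pad (about 320,200). Next is the descent.

```bash
python3 -m pendant '[{"rx":0,"ry":0,"rz":0,"tx":-0.13,"ty":0.06,"tz":0.5,"grip":1},{"rx":0,"ry":0,"rz":0,"tx":0,"ty":0,"tz":0.5,"grip":1},{"rx":0,"ry":0,"rz":0,"tx":0,"ty":0,"tz":0.1,"grip":1},{"rx":0,"ry":0,"rz":0,"tx":0,"ty":0,"tz":0,"grip":1}]' 20;echo; python3 go.py -.131 0 .13
```

```text
time_s: 2.58
ee_pos: [0.5214, -0.1025, 0.2532]
eef_rot: [3.141, 0.003, 1.071]
force: [0.4, 0.0, 0.3]
grip_width: 0.0

t 2.5833 shift rows [0.18 0.01 0.66] turn rows [0.   0.04 0.03]
tip in stand -0.1381 0.0004 0.1562 F [0.4 0.  0.3] grip 3.488407239269145e-05
```

```bash
python3 -m pendant '[{"rx":0,"ry":0,"rz":0,"tx":0.18,"ty":0,"tz":0,"grip":1},{"rx":0,"ry":0,"rz":0,"tx":0,"ty":0,"tz":0.1,"grip":1},{"rx":0,"ry":0,"rz":0,"tx":0,"ty":0,"tz":0.1,"grip":1},{"rx":0,"ry":0,"rz":0,"tx":0,"ty":0,"tz":0.1,"grip":1}]' 20;echo; python3 go.py -.131 0 .13;python3 -m pendant '[{"rx":0,"ry":0,"rz":0,"tx":0,"ty":0,"tz":0.1,"grip":1},{"rx":0,"ry":0,"rz":0,"tx":0,"ty":0,"tz":0.1,"grip":1}]' 20;echo; python3 go.py -.131 0 .13
```

```text
time_s: 2.92
ee_pos: [0.5252, -0.0973, 0.244]
eef_rot: [3.137, 0.002, 1.069]
force: [-2.3, -1.8, 2.3]
grip_width: 0.0001

t 2.9167 shift rows [ 0.02 -0.01  0.42] turn rows [ 0.06  0.03 -0.01]
tip in stand -0.1317 -0.0004 0.147 F [-2.3 -1.8  2.3] grip 6.965649139796922e-05
time_s: 3.08
ee_pos: [0.5253, -0.0977, 0.2362]
eef_rot: [3.136, 0.002, 1.069]
force: [-2.3, -2.8, 2.8]
grip_width: 0.0006

t 3.0833 shift rows [ 0.03 -0.02  0.23] turn rows [ 0.08  0.03 -0.  ]
tip in stand -0.132 -0.0007 0.1392 F [-2.3 -2.8  2.8] grip 0.0005809549681539598
```

```bash
python3 -m pendant '[{"rx":0,"ry":0,"rz":0,"tx":0,"ty":0,"tz":0.08,"grip":1},{"rx":0,"ry":0,"rz":0,"tx":0,"ty":0,"tz":0.06,"grip":1}]' 20;echo; python3 go.py -.131 0 .1315;python3 -m pendant '[{"rx":0,"ry":0,"rz":0,"tx":0,"ty":0,"tz":0.05,"grip":1},{"rx":0,"ry":0,"rz":0,"tx":0,"ty":0,"tz":0.02,"grip":1}]' 20;echo; python3 go.py -.131 0 .1315
```

```text
time_s: 3.25
ee_pos: [0.5252, -0.098, 0.2299]
eef_rot: [3.136, 0.003, 1.069]
force: [-0.7, -0.9, 2.0]
grip_width: 0.0002

t 3.25 shift rows [ 0.03 -0.02  0.04] turn rows [ 0.08  0.04 -0.01]
tip in stand -0.1324 -0.0006 0.1329 F [-0.7 -0.9  2. ] grip 0.00019097286385185049
time_s: 3.42
ee_pos: [0.5253, -0.098, 0.227]
eef_rot: [3.136, 0.003, 1.069]
force: [-4.3, 1.0, 13.7]
grip_width: 0.0007

t 3.4167 shift rows [ 0.03 -0.02 -0.04] turn rows [ 0.08  0.04 -0.01]
tip in stand -0.1323 -0.0008 0.13 F [-4.3  1.  13.7] grip 0.0006646085546644943
```

The force rose to 14 N at tip z = 0.130, which matches the computed stop at 0.36 rad. I'll hold, lift and check.

```bash
python3 -m pendant '[{"rx":0,"ry":0,"rz":0,"tx":0,"ty":0,"tz":0,"grip":1},{"rx":0,"ry":0,"rz":0,"tx":0,"ty":0,"tz":0,"grip":1},{"rx":0,"ry":0,"rz":0,"tx":0,"ty":0,"tz":0,"grip":1},{"rx":0,"ry":0,"rz":0,"tx":0,"ty":0,"tz":-0.3,"grip":1},{"rx":0,"ry":0,"rz":0,"tx":0,"ty":0,"tz":-0.9,"grip":1},{"rx":0,"ry":0,"rz":0,"tx":0,"ty":0,"tz":-0.9,"grip":1},{"rx":0,"ry":0,"rz":0,"tx":0,"ty":0,"tz":-0.6,"grip":1},{"rx":0,"ry":0,"rz":0,"tx":0,"ty":0,"tz":0,"grip":1}]' 20;echo; python3 go.py .092 0 .23
python3 - <<'E'
from station import ctrl
import cv2
c=ctrl.camera("scene")["pixels"]
a=c[85:265,145:355]
cv2.imwrite("pics/scene2.png",cv2.convertScaleAbs(cv2.resize(a,None,fx=3.3,fy=3.3,interpolation=cv2.INTER_CUBIC),alpha=1.4,beta=20))
E
```

```text
time_s: 4.08
ee_pos: [0.5246, -0.0965, 0.337]
eef_rot: [3.141, 0.002, 1.07]
force: [0.0, 0.1, 0.6]
grip_width: 0.0003

t 4.0833 shift rows [5.58 0.01 0.24] turn rows [0.01 0.03 0.  ]
tip in stand -0.1313 0.0006 0.24 F [0.  0.1 0.6] grip 0.00025134229074896797
```

View pics/scene2.png

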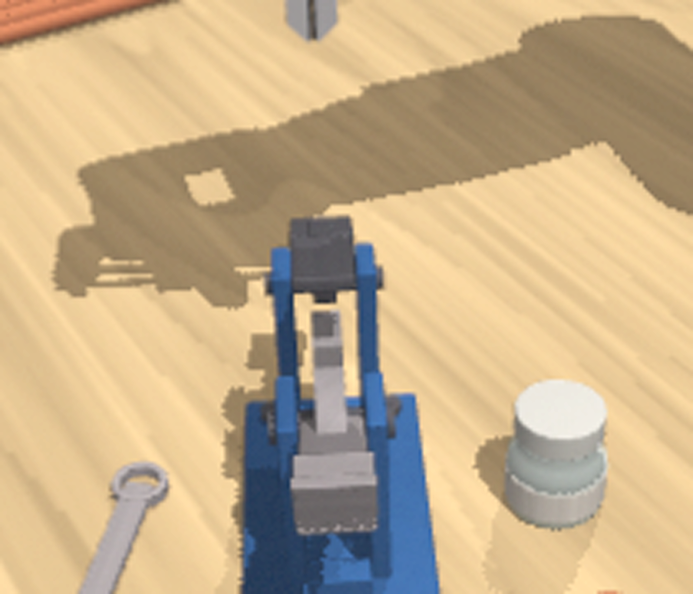

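The pawl stayed tilted: the nose pad is up at about (322,250). Next I move over the arm.

```bash
python3 -m pendant '[{"rx":0,"ry":0,"rz":0,"tx":0.9,"ty":0,"tz":0,"grip":1},{"rx":0,"ry":0,"rz":0,"tx":0.9,"ty":0,"tz":0,"grip":1},{"rx":0,"ry":0,"rz":0,"tx":0.9,"ty":0,"tz":0,"grip":1},{"rx":0,"ry":0,"rz":0,"tx":0.9,"ty":0,"tz":0,"grip":1},{"rx":0,"ry":0,"rz":0,"tx":0.9,"ty":0,"tz":0,"grip":1},{"rx":0,"ry":0,"rz":0,"tx":0.7,"ty":0,"tz":0,"grip":1},{"rx":0,"ry":0,"rz":0,"tx":0,"ty":0,"tz":0,"grip":1}]' 20;echo; python3 go.py .092 0 .165
python3 - <<'E'
from station import ctrl
import cv2
c=ctrl.camera("scene")["pixels"]
a=c[85:265,145:355]
cv2.imwrite("pics/scene3.png",cv2.convertScaleAbs(cv2.resize(a,None,fx=3.3,fy=3.3,interpolation=cv2.INTER_CUBIC),alpha=1.4,beta=20))
E
```

```text
time_s: 4.72
ee_pos: [0.6273, 0.0938, 0.3228]
eef_rot: [-3.13, 0.006, 1.065]
force: [-1.1, -0.1, -0.5]
grip_width: 0.0002

t 4.7167 shift rows [0.19 0.07 1.52] turn rows [-0.16  0.09 -0.06]
tip in stand 0.0849 0.002 0.2258 F [-1.1 -0.1 -0.5] grip 0.00020577174519690282
```

View pics/scene3.png

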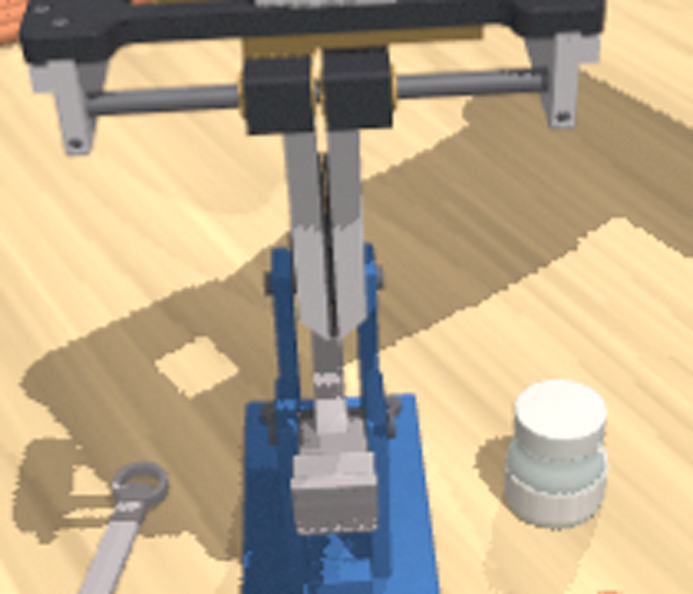

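```bash
python3 -m pendant '[{"rx":-0.16,"ry":0.09,"rz":0,"tx":0.13,"ty":0.06,"tz":0.5,"grip":1},{"rx":0,"ry":0,"rz":0,"tx":0,"ty":0,"tz":0.5,"grip":1},{"rx":0,"ry":0,"rz":0,"tx":0,"ty":0,"tz":0.2,"grip":1},{"rx":0,"ry":0,"rz":0,"tx":0,"ty":0,"tz":0,"grip":1}]' 20;echo; python3 go.py .092 0 .155
```

```text
time_s: 5.1
ee_pos: [0.6298, 0.0937, 0.2687]
eef_rot: [-3.138, 0.003, 1.064]
force: [0.2, -0.7, 0.5]
grip_width: 0.0005

t 5.1 shift rows [ 0.15 -0.01  0.42] turn rows [-0.05  0.04 -0.07]
tip in stand 0.086 -0.0003 0.1717 F [ 0.2 -0.7  0.5] grip 0.00046309105738778116
```

```bash
python3 -m pendant '[{"rx":0,"ry":0,"rz":0,"tx":0.1,"ty":0,"tz":0.12,"grip":1},{"rx":0,"ry":0,"rz":0,"tx":0,"ty":0,"tz":0.12,"grip":1},{"rx":0,"ry":0,"rz":0,"tx":0,"ty":0,"tz":0.12,"grip":1},{"rx":0,"ry":0,"rz":0,"tx":0,"ty":0,"tz":0.12,"grip":1}]' 20;echo; python3 go.py .092 0 .065;python3 -m pendant '[{"rx":0,"ry":0,"rz":0,"tx":0,"ty":0,"tz":0.12,"grip":1},{"rx":0,"ry":0,"rz":0,"tx":0,"ty":0,"tz":0.12,"grip":1},{"rx":0,"ry":0,"rz":0,"tx":0,"ty":0,"tz":0.12,"grip":1}]' 20;echo; python3 go.py .092 0 .065
```

```text
time_s: 5.43
ee_pos: [0.6323, 0.0959, 0.2519]
eef_rot: [3.141, -0.001, 1.062]
force: [-0.2, 2.3, 9.1]
grip_width: 0.0012

t 5.4333 shift rows [ 0.07 -0.04  2.25] turn rows [ 0.   -0.01 -0.1 ]
tip in stand 0.0892 -0.0015 0.1549 F [-0.2  2.3  9.1] grip 0.0012037504791600703
time_s: 5.68
ee_pos: [0.6336, 0.0965, 0.2422]
eef_rot: [3.135, -0.008, 1.062]
force: [-1.4, 3.6, 7.9]
grip_width: 0.0002

t 5.6833 shift rows [ 0.03 -0.07  2.  ] turn rows [ 0.1  -0.11 -0.1 ]
tip in stand 0.0903 -0.0023 0.1452 F [-1.4  3.6  7.9] grip 0.00019160435563694335
```

```bash
python3 -m pendant '[{"rx":0,"ry":0,"rz":0,"tx":0,"ty":-0.06,"tz":0.15,"grip":1},{"rx":0,"ry":0,"rz":0,"tx":0,"ty":0,"tz":0.15,"grip":1},{"rx":0,"ry":0,"rz":0,"tx":0,"ty":0,"tz":0.15,"grip":1},{"rx":0,"ry":0,"rz":0,"tx":0,"ty":0,"tz":0.15,"grip":1},{"rx":0,"ry":0,"rz":0,"tx":0,"ty":0,"tz":0.15,"grip":1},{"rx":0,"ry":0,"rz":0,"tx":0,"ty":0,"tz":0.15,"grip":1}]' 20;echo; python3 go.py .092 0 .073;python3 -m pendant '[{"rx":0.1,"ry":-0.1,"rz":-0.1,"tx":0,"ty":0,"tz":0.15,"grip":1},{"rx":0,"ry":0,"rz":0,"tx":0,"ty":0,"tz":0.15,"grip":1},{"rx":0,"ry":0,"rz":0,"tx":0,"ty":0,"tz":0.15,"grip":1},{"rx":0,"ry":0,"rz":0,"tx":0,"ty":0,"tz":0.15,"grip":1}]' 20;echo; python3 go.py .092 0 .073
```

```text
time_s: 6.18
ee_pos: [0.635, 0.0996, 0.2162]
eef_rot: [3.12, -0.023, 1.063]
force: [-3.7, 3.2, 8.3]
grip_width: 0.0006

t 6.1833 shift rows [-0.07 -0.07  1.15] turn rows [ 0.31 -0.33 -0.1 ]
tip in stand 0.0937 -0.002 0.1192 F [-3.7  3.2  8.3] grip 0.0006461257108391827
time_s: 6.52
ee_pos: [0.6368, 0.101, 0.1977]
eef_rot: [3.121, -0.023, 1.07]
force: [-5.7, -0.0, 9.6]
grip_width: 0.0003

t 6.5167 shift rows [-0.11 -0.09  0.69] turn rows [ 0.3  -0.33  0.01]
tip in stand 0.0958 -0.0029 0.1007 F [-5.7 -0.   9.6] grip 0.00025693013079161603
```

```bash
python3 -m pendant '[{"rx":0.3,"ry":-0.3,"rz":0,"tx":-0.1,"ty":-0.08,"tz":0.15,"grip":1},{"rx":0.1,"ry":-0.1,"rz":0,"tx":0,"ty":0,"tz":0.15,"grip":1},{"rx":0,"ry":0,"rz":0,"tx":0,"ty":0,"tz":0.12,"grip":1}]' 20;echo; python3 go.py .092 0 .073;python3 -m pendant '[{"rx":0.1,"ry":-0.1,"rz":0,"tx":0,"ty":0,"tz":0.12,"grip":1},{"rx":0,"ry":0,"rz":0,"tx":0,"ty":0,"tz":0.12,"grip":1}]' 20;echo; python3 go.py .092 0 .073
```

```text
time_s: 6.77
ee_pos: [0.6339, 0.0992, 0.1855]
eef_rot: [-3.141, -0.0, 1.07]
force: [-5.1, -0.6, 9.1]
grip_width: 0.0001

t 6.7667 shift rows [-0.02 -0.03  0.39] turn rows [-0.   -0.01  0.01]
tip in stand 0.0928 -0.0013 0.0885 F [-5.1 -0.6  9.1] grip 8.5146033194165e-05
time_s: 6.93
ee_pos: [0.6347, 0.0989, 0.1789]
eef_rot: [-3.138, 0.005, 1.07]
force: [-3.6, -0.1, 9.1]
grip_width: 0.0005

t 6.9333 shift rows [-0.02 -0.05  0.22] turn rows [-0.05  0.07  0.01]
tip in stand 0.0929 -0.002 0.0819 F [-3.6 -0.1  9.1] grip 0.0005458748584594318
```

```bash
python3 -m pendant '[{"rx":0,"ry":0,"rz":0,"tx":0,"ty":-0.03,"tz":0.12,"grip":1},{"rx":0,"ry":0,"rz":0,"tx":0,"ty":0,"tz":0.1,"grip":1}]' 20;echo; python3 go.py .092 0 .073;python3 -m pendant '[{"rx":0,"ry":0,"rz":0,"tx":0,"ty":0,"tz":0.1,"grip":1},{"rx":0,"ry":0,"rz":0,"tx":0,"ty":0,"tz":0.08,"grip":1}]' 20;echo; python3 go.py .092 0 .073
```

```text
time_s: 7.1
ee_pos: [0.6346, 0.0988, 0.1731]
eef_rot: [3.141, 0.002, 1.069]
force: [-5.2, 0.9, 9.8]
grip_width: 0.0005

t 7.1 shift rows [-0.02 -0.05  0.08] turn rows [ 0.02  0.03 -0.  ]
tip in stand 0.0928 -0.0021 0.0761 F [-5.2  0.9  9.8] grip 0.000451481197549103
time_s: 7.27
ee_pos: [0.6354, 0.0986, 0.169]
eef_rot: [3.137, 0.0, 1.069]
force: [-8.9, 1.1, 21.8]
grip_width: 0.0004

t 7.2667 shift rows [-0.02 -0.07 -0.02] turn rows [ 0.07  0.   -0.01]
tip in stand 0.093 -0.0028 0.072 F [-8.9  1.1 21.8] grip 0.00036885553236090174
```

```bash
python3 -m pendant '[{"rx":0,"ry":0,"rz":0,"tx":0,"ty":0,"tz":0.04,"grip":1},{"rx":0,"ry":0,"rz":0,"tx":0,"ty":0,"tz":0.03,"grip":1},{"rx":0,"ry":0,"rz":0,"tx":0,"ty":0,"tz":0.03,"grip":1}]' 20;echo; python3 go.py .005 0 .24;
```

```text
time_s: 7.52
ee_pos: [0.6363, 0.0987, 0.1693]
eef_rot: [3.133, -0.004, 1.069]
force: [-2.3, 1.2, 4.5]
grip_width: 0.0005

t 7.5167 shift rows [-2.2  -0.05 -4.2 ] turn rows [ 0.12 -0.06 -0.01]
tip in stand 0.0936 -0.0036 0.0723 F [-2.3  1.2  4.5] grip 0.00046234375815803314
```

```bash
python3 -m pendant '[{"rx":0,"ry":0,"rz":0,"tx":0,"ty":0,"tz":0.1,"grip":1},{"rx":0,"ry":0,"rz":0,"tx":0,"ty":0,"tz":0.1,"grip":1},{"rx":0,"ry":0,"rz":0,"tx":0,"ty":0,"tz":0.1,"grip":1}]' 20;echo; python3 go.py .093 0 .24;  python3 -m pendant '[{"rx":0,"ry":0,"rz":0,"tx":0,"ty":0,"tz":-0.3,"grip":1},{"rx":0,"ry":0,"rz":0,"tx":0,"ty":0,"tz":-0.9,"grip":1},{"rx":0,"ry":0,"rz":0,"tx":0,"ty":0,"tz":-0.9,"grip":1},{"rx":0,"ry":0,"rz":0,"tx":0,"ty":0,"tz":-0.9,"grip":1},{"rx":0,"ry":0,"rz":0,"tx":0,"ty":0,"tz":-0.9,"grip":1},{"rx":0,"ry":0,"rz":0,"tx":0,"ty":0,"tz":-0.6,"grip":1},{"rx":0,"ry":0,"rz":0,"tx":0,"ty":0,"tz":0,"grip":1}]' 20;echo; python3 go.py .005 0 .23
python3 - <<'E'
from station import ctrl
import cv2
for n in("scene","wrist"):
    c=ctrl.camera(n)["pixels"]
    a=c[85:265,145:355] if n=="scene" else c
    cv2.imwrite(f"pics/{n}4.png",cv2.convertScaleAbs(cv2.resize(a,None,fx=3.3 if n=="scene" else 1.5,fy=3.3 if n=="scene" else 1.5,interpolation=cv2.INTER_CUBIC),alpha=1.4,beta=20))
E
```

```text
time_s: 7.77
ee_pos: [0.6388, 0.0995, 0.1673]
eef_rot: [3.123, -0.012, 1.069]
force: [-8.9, 3.0, 25.7]
grip_width: 0.0004

t 7.7667 shift rows [-0.01 -0.06 -4.24] turn rows [ 0.26 -0.17 -0.01]
tip in stand 0.0955 -0.0054 0.0703 F [-8.9  3.  25.7] grip 0.0003745987643349277
time_s: 8.35
ee_pos: [0.6339, 0.0982, 0.3582]
eef_rot: [3.12, -0.014, 1.068]
force: [-0.6, -0.3, 1.2]
grip_width: 0.0004

t 8.35 shift rows [-2.19 -0.06  0.75] turn rows [ 0.31 -0.2  -0.02]
tip in stand 0.092 -0.0017 0.2612 F [-0.6 -0.3  1.2] grip 0.00035605669356293147
```

View pics/scene4.png

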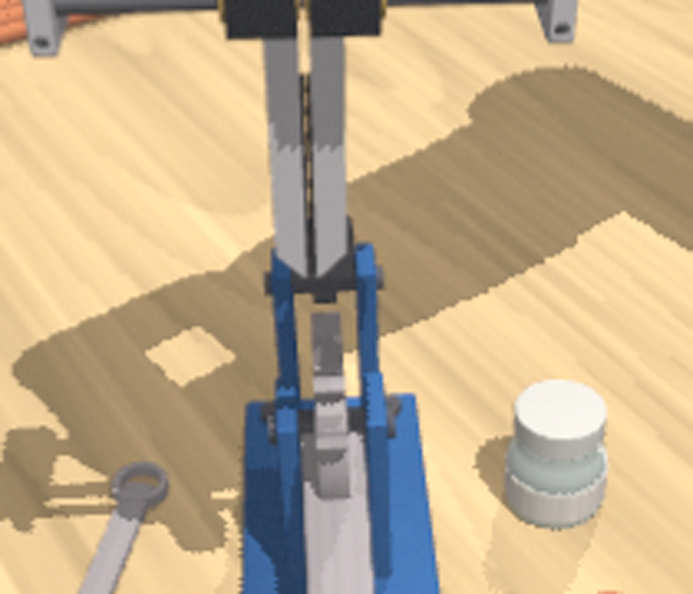

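View pics/wrist4.png

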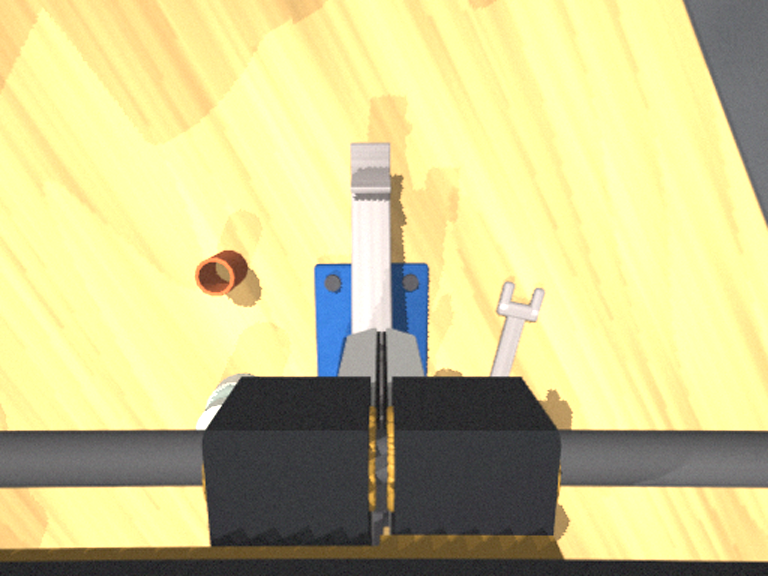

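The arm is down and the pawl is still swung clear. Next is the nose pad.

```bash
python3 -m pendant '[{"rx":0.3,"ry":-0.2,"rz":0,"tx":-0.7,"ty":-0.05,"tz":0,"grip":1},{"rx":0,"ry":0,"rz":0,"tx":-0.7,"ty":0,"tz":0,"grip":1},{"rx":0,"ry":0,"rz":0,"tx":-0.7,"ty":0,"tz":0,"grip":1},{"rx":0,"ry":0,"rz":0,"tx":0,"ty":0,"tz":0,"grip":1}]' 20;echo; python3 go.py .005 0 .21
```

```text
time_s: 8.78
ee_pos: [0.589, 0.024, 0.3448]
eef_rot: [-3.127, 0.009, 1.071]
force: [-0.0, 0.3, 0.4]
grip_width: 0.0004

t 8.7833 shift rows [0.   0.06 0.94] turn rows [-0.21  0.13  0.02]
tip in stand 0.0053 0.002 0.2478 F [-0.   0.3  0.4] grip 0.00035101973520115787
```

```bash
python3 -m pendant '[{"rx":-0.2,"ry":0.1,"rz":0,"tx":0,"ty":0.05,"tz":0.4,"grip":1},{"rx":0,"ry":0,"rz":0,"tx":0,"ty":0,"tz":0.4,"grip":1},{"rx":0,"ry":0,"rz":0,"tx":0,"ty":0,"tz":0,"grip":1}]' 20;echo; python3 go.py .005 0 .20; python3 -m pendant '[{"rx":0,"ry":0,"rz":0,"tx":0,"ty":0,"tz":0.12,"grip":1},{"rx":0,"ry":0,"rz":0,"tx":0,"ty":0,"tz":0.12,"grip":1},{"rx":0,"ry":0,"rz":0,"tx":0,"ty":0,"tz":0.12,"grip":1}]' 20;echo; python3 go.py .005 0 .171
```

```text
time_s: 9.03
ee_pos: [0.5894, 0.0216, 0.3074]
eef_rot: [-3.137, 0.005, 1.068]
force: [-0.3, 0.4, -0.2]
grip_width: 0.0003

t 9.0333 shift rows [0.04 0.01 0.26] turn rows [-0.07  0.06 -0.02]
tip in stand 0.0034 0.0005 0.2104 F [-0.3  0.4 -0.2] grip 0.0003008415834769872
time_s: 9.28
ee_pos: [0.5895, 0.0224, 0.2911]
eef_rot: [-3.134, 0.005, 1.068]
force: [1.3, 1.7, 2.2]
grip_width: 0.0005

t 9.2833 shift rows [0.03 0.02 0.58] turn rows [-0.1   0.08 -0.01]
tip in stand 0.0041 0.0007 0.1941 F [1.3 1.7 2.2] grip 0.0005059509121144069
```

Contact on the nose pad near 0.197, as predicted. I keep pressing.

```bash
python3 -m pendant '[{"rx":0,"ry":0,"rz":0,"tx":0,"ty":0,"tz":0.12,"grip":1},{"rx":0,"ry":0,"rz":0,"tx":0,"ty":0,"tz":0.12,"grip":1},{"rx":0,"ry":0,"rz":0,"tx":0,"ty":0,"tz":0.12,"grip":1}]' 20;echo; python3 go.py .005 0 .171; python3 -m pendant '[{"rx":0,"ry":0,"rz":0,"tx":0,"ty":0,"tz":0.1,"grip":1},{"rx":0,"ry":0,"rz":0,"tx":0,"ty":0,"tz":0.1,"grip":1}]' 20;echo; python3 go.py .005 0 .171
```

```text
time_s: 9.53
ee_pos: [0.5901, 0.0234, 0.2766]
eef_rot: [-3.136, 0.003, 1.069]
force: [1.1, 3.6, 3.0]
grip_width: 0.0003

t 9.5333 shift rows [-0.01  0.02  0.21] turn rows [-0.07  0.04  0.  ]
tip in stand 0.0054 0.0007 0.1796 F [1.1 3.6 3. ] grip 0.00030332384003102736
time_s: 9.7
ee_pos: [0.5906, 0.0242, 0.2686]
eef_rot: [-3.138, 0.001, 1.07]
force: [2.2, 5.1, 3.2]
grip_width: 0.0006

t 9.7 shift rows [-0.03  0.02  0.02] turn rows [-0.05  0.01  0.01]
tip in stand 0.0062 0.0007 0.1716 F [2.2 5.1 3.2] grip 0.0005981819453303719
```

```bash
python3 -m pendant '[{"rx":0,"ry":0,"rz":0,"tx":0,"ty":0,"tz":0.06,"grip":1},{"rx":0,"ry":0,"rz":0,"tx":0,"ty":0,"tz":0.06,"grip":1}]' 20;echo; python3 go.py .005 0 .171; python3 -m pendant '[{"rx":0,"ry":0,"rz":0,"tx":0,"ty":0,"tz":0.08,"grip":1},{"rx":0,"ry":0,"rz":0,"tx":0,"ty":0,"tz":0.08,"grip":1},{"rx":0,"ry":0,"rz":0,"tx":0,"ty":0,"tz":0.08,"grip":1}]' 20;echo; python3 go.py .005 0 .171
```

```text
time_s: 9.87
ee_pos: [0.591, 0.0246, 0.2659]
eef_rot: [-3.141, -0.001, 1.07]
force: [-10.8, 2.2, 33.7]
grip_width: 0.0005

t 9.8667 shift rows [-0.04  0.01 -0.05] turn rows [-0.01 -0.02  0.01]
tip in stand 0.0068 0.0005 0.1689 F [-10.8   2.2  33.7] grip 0.0005003676466124532
time_s: 10.12
ee_pos: [0.5909, 0.0247, 0.2658]
eef_rot: [3.135, -0.004, 1.071]
force: [-11.5, 2.0, 29.2]
grip_width: 0.0003

t 10.1167 shift rows [-0.05  0.02 -0.05] turn rows [ 0.09 -0.06  0.02]
tip in stand 0.0069 0.0007 0.1688 F [-11.5   2.   29.2] grip 0.00031719001683626477
```

It reached a hard stop at 0.1688 (about 30 N), within about 1 mm of the predicted home position. I'll lift off and look.

```bash
python3 -m pendant '[{"rx":0,"ry":0,"rz":0,"tx":0,"ty":0,"tz":0,"grip":1},{"rx":0,"ry":0,"rz":0,"tx":0,"ty":0,"tz":-0.2,"grip":1},{"rx":0,"ry":0,"rz":0,"tx":0,"ty":0,"tz":-0.8,"grip":1},{"rx":0,"ry":0,"rz":0,"tx":0,"ty":0,"tz":-0.9,"grip":1},{"rx":0,"ry":0,"rz":0,"tx":-0.5,"ty":0,"tz":-0.6,"grip":1},{"rx":0,"ry":0,"rz":0,"tx":-0.9,"ty":0,"tz":0,"grip":1},{"rx":0,"ry":0,"rz":0,"tx":-0.9,"ty":0,"tz":0,"grip":1},{"rx":0,"ry":0,"rz":0,"tx":-0.9,"ty":0,"tz":0,"grip":1}]' 20;echo; python3 -m pendant '[{"rx":0,"ry":0,"rz":0,"tx":-0.9,"ty":0,"tz":0,"grip":1},{"rx":0,"ry":0,"rz":0,"tx":-0.9,"ty":0,"tz":0,"grip":1},{"rx":0,"ry":0,"rz":0,"tx":-0.9,"ty":0,"tz":0,"grip":1},{"rx":0,"ry":0,"rz":0,"tx":-0.9,"ty":0,"tz":0,"grip":1},{"rx":0,"ry":0,"rz":0,"tx":0,"ty":0,"tz":0,"grip":1}]' 20
python3 - <<'E'
from station import ctrl
import cv2
for n in("scene","top"):
    c=ctrl.camera(n)["pixels"]
    a=c[125:305,145:355] if n=="scene" else c[95:245,160:365]
    cv2.imwrite(f"pics/{n}5.png",cv2.convertScaleAbs(cv2.resize(a,None,fx=3.3,fy=3.3,interpolation=cv2.INTER_CUBIC),alpha=1.4,beta=20))
E
```

```text
time_s: 10.78
ee_pos: [0.527, -0.0878, 0.3705]
eef_rot: [3.138, 0.002, 1.077]
force: [0.1, -0.1, 0.5]
grip_width: 0.0004

time_s: 11.2
ee_pos: [0.4511, -0.2243, 0.3711]
eef_rot: [3.14, 0.006, 1.074]
force: [0.3, -0.6, -0.1]
grip_width: 0.0005
```

View pics/scene5.png

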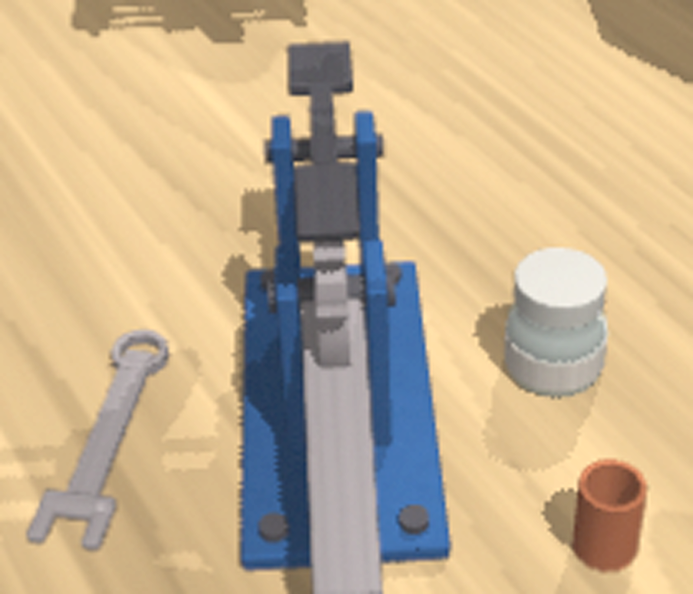

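View pics/top5.png

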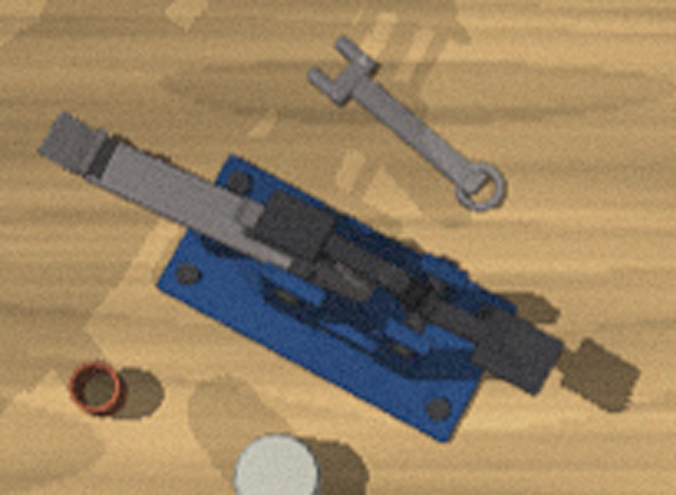

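```bash
python3 - <<'E'
from h import *
p=(.5882,.0184,1.0694)
for a in(.37,.32,.25,-.5):
  print(a,[proj("top",w(p,[.19*np.cos(a)+h*np.sin(a),0,.1-.19*np.sin(a)+h*np.cos(a)])).round(1) for h in (.02,)], proj("scene",w(p,[.14*np.cos(a)+.005*np.sin(a),-.015,.1-.14*np.sin(a)+.005*np.cos(a)])).round(1))
E
```

```text
0.37 [array([174.6, 134.6])] [238.3 301. ]
0.32 [array([172.9, 132.9])] [238.1 299.3]
0.25 [array([170.8, 130.6])] [237.8 296.5]
-0.5 [array([173.7, 117.9])] [233.4 235.6]
```

The top view puts the arm's end at about (175.5,135); (174.6,134.6) is predicted for the bottom stop. The pawl is home and the loose items have not moved, so I'm handing in.

```bash
python3 -c "
from station import ctrl
print(ctrl.hand_in())"
```

```text
the job is handed in; nothing more can be done
None
```

The job is done and handed in after about 11 s of robot time; `hand_in` gives no verdict.

With the fingers closed, I did three presses:
1. **Tail pad:** I pressed it to its stop at tip height 0.130 m, which matches a pawl angle of about 0.36 rad. The pawl stayed swung clear when I lifted off.
2. **Arm:** I pushed it down until it stopped moving at tip height about 0.071 m, with 22–26 N of force.
3. **Nose pad:** I pressed it to a hard stop at tip height 0.169 m with about 30 N. The calculated home position was 0.170 m.

The last pictures show:
- **Arm:** its end is within about 1 pixel of where the bottom stop should put it.
- **Pawl:** the tail pad sits slightly higher than at the start, so the nose is home.
- **Loose items:** the jar, coupling and wrench look unmoved.
- **Robot:** the gripper is clear of everything.

No check failed. The only disagreement was the first move command, which was refused and moved nothing because each row needs all seven values. The joint angles are worked out from tip heights and pictures, since they can't be read directly.

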